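# Hold the case's rim lock open with its key

## Robot

A 6-joint arm with a two-finger parallel gripper is mounted at the origin on a cart in front of the work surface, level with it; the furniture and walls round the work are solid. World frame = base frame: x ahead of the robot, y to its left, z up, the work surface at z = 0. Lengths are in mm, angles in rad, forces in N, time in s.
With the tool pointing down it reaches from about 400 to 825 mm from the base axis. Payload 7 kg.
Tool frame: the origin (TCP) lies at the very end of the fingers, on their centre line; the grasp point (between the pads) lies 19 mm behind it; z points along the fingers, y is the line along which they close (so a half turn about z gives the same grasp; the last joint's range is limited). The gripper opens to 85 mm and grips with 20 to 120 N. Pads are 22 mm wide; open, the fingers measure 114 mm over their backs; the gripper's body (76 mm by 85 mm) begins 54 mm behind the grasp point. The pads swing forward as they close: fully open they stand 13 mm farther back than shut.
Start: joints at [1.552, 0.359, 0.012, 0, -1.224, -0.288], TCP at [203.865, 643.455, 231.302] pointing down, gripper open.
Joint ranges: [-3.07, 3.07], [-1.43, 2.12], [-1.02, 1.25], [-3.03, 1.67], [-3.05, -0], [-3.03, 3.03]. Speed limits (rad/s): [2.39, 2.39, 3.01, 3.14, 3.14, 3.14].

## Interface

Orientations are given as a rotation vector (axis times angle).
In Python, from bench import bot gives the robot as it stands. The module is installed in compiled form; this text tells all that it offers.
- The arm moves only by the tool jog_arm, never from a script. Its arguments are lists of equal length, an entry for each row: "translation": the shift along the tool's x, y, z in mm, a list of three; "turn": the turn, a rotation vector about the tool's x, y, z in rad, a list of three; "gripper": the closure, from 0 (fully open) to 1 (shut). A call has 1 to 20 rows; each row is the pose to reach, as a shift and turn from the pose commanded when the call began, along the tool's axes at that moment; what a row does not reach only later rows make up. A row lasts 1/12 s, in which the tool goes at most 41.7 mm and 7.16 degrees, less where a joint would pass 70% of its speed; a pose out of reach is approached as far as the arm can. A call with a gripper value outside its range is refused whole. The fingers move at their own pace and stop on an object; the grip force is fixed at half the most. Time passes only in rows, so rows that repeat a pose let the fingers close. It gives the time, the measured TCP pose, the force, the opening and the grip force at its end, in the units of the state.
- bot.state(): the state, without advancing time (a new reading comes with each control period).
- bot.get_image(name): name is "side" or "top" or "wrist"; returns the picture (384x512x3 uint8, red, green, blue); there is no depth.
- bot.calibration(name): a dict with "fx", "fy", "cx", "cy" (pixels), "T" (4x4, takes a point from camera to world coordinates). Camera axes: x right, y down, z forward; pixel columns grow to the right and rows downward; lengths in mm; the calibration is good to about 2 mm. A picture is of the moment at which its call begins: read the wrist's pose just before it. calibration takes no time and is no camera call; for the wrist camera it gives the pose at the moment of the call.
- bot.close_job(): hands the job in; it is judged then, once.
The state is a dict: "clock": time; "joint_pos": joint angles; "joint_velocities": joint speeds; "effort": joint torques, N m; "eef_pos": TCP position; "eef_rot": TCP orientation; "contact_force": force on the tool from outside, world axes, zero at the start; "ft_torque": the same for the moment, N m; "width": finger opening in mm; "finger_force": force on a finger pad.
Only numpy, scipy, OpenCV 4.12 (cv2) and the standard library are available. Lean on these libraries where they do the work, as an engineer would, in place of code of your own. Each camera call takes 0.05 s, during which the arm holds its last target. There are 200 camera calls.

## Task

The rim lock on the lid of the closed wooden case is shut under its gummed-up dust flap: take the yellow screwdriver that lies near the front edge of the bench beside the case (not the one over by the open box at the far right), lever the flap up at the notch in its front edge, fold it back well past upright with the blade and lay the screwdriver flat on the bench. Then take the red-headed key from its wooden block, push it fully home in the keyhole past the stiff pins and turn it a quarter turn clockwise. The lock springs shut when the key is let go, so finish still gripping the key and holding it turned, so that I can lift the lid; leave the other things on the bench where they are.

Things in the scene. Friction and masses are not known exactly. Their poses are not given: they have to be found in the camera images.
- driver_handle (a point): yellow screwdriver, 222 mm long, about 90 g, lying near the bench's front edge. Point on the axis of its fluted handle (29 mm across, 100 mm long, axis 14.5 mm above the bench), a good place to grip: 29 mm behind the handle's front end, 71 mm from its rear. Its own -y axis points along the 6 mm shank to the tip
- driver_tip (a point): the end of the screwdriver's flat blade, 151 mm from driver_handle; the last 14 mm are a blade 8 mm wide and 2 mm thick, lying flat as the screwdriver lies (its flat faces look along the screwdriver's own z)
- flap_lip (a point): middle of the front edge of the dust flap (dark steel hood 70 x 52 x 14 mm on the lock's face), on the underside of its top sheet; moves with it. Below this point is a notch 22 mm wide, 10 mm high from the lock's face, leading into the hollow under the flap; beside it the skirt reaches down to the face. The lock's face goes on 22 mm in front of the flap as a flat sill
- flap_hinge (a point): middle of the flap's hinge pin, 70 mm behind the lip, 9.5 mm above the lock's face; axis along its own y. Its own x axis points from the lip (front of the lock) to the hinge (back)
- lock_flap (a joint): opening angle of the flap in rad: 0 shut, 1.57 upright, stop at 2.4. A stiff friction hinge of 0.03 N m (it stays where it is left; about 0.7 N lifts the lip)
- keyhole (a point): mouth of the keyhole in the lock's brass face, under the flap, 114 mm above the bench, 36 mm in front of flap_hinge, same axes, z up. Slot 26 mm along x, 8 mm along y, bevelled 2 mm, 16 mm deep. The key goes 26 mm deep, till its collar sits on the face; two pairs of sprung pins, about 5 and 11 mm down, resist with some 8 N each: push through, wiggle if it sticks. It cannot turn until 23 mm deep
- lock_rotor (a joint): turn of the lock's rotor in rad: 0 at rest, grows clockwise seen from above, stop at 1.65. Sprung back to 0 (0.04 N m at rest, 0.12 N m at a quarter turn). The key's bits have about 0.1 rad of play in it. The steel pointer ring round the keyhole and the bolt move with it
- key_head (a point): centre of the key's flat red plastic head: 32 mm along its own x, 10 mm thick along its own y, 36 mm tall along z; pinch it across the thickness. Key 74 mm long, about 60 g, upright: under the head a neck 9.6 mm thick and 8 mm tall, then a collar 22 mm across and 4 mm thick, then a 6 mm shank
- key_tip (a point): lower end of the key, 56 mm below the middle of its head. Bits 24 mm along the key's x, 6 mm thick along y, 6 mm tall (both ways alike, so the key also fits turned half round); collar 26 to 30 mm above this point. The key's x goes along the slot's x
- key_block: wooden block 70 x 90 x 42 mm, fixed; origin under its centre. The key stands in its middle slot, 30 mm deep, with the collar on the block's top: lift the key straight up at least 30 mm
- glue: white glue bottle with a red nozzle, 58 x 187 mm, bystander, origin under it
- sander: cork sanding block 63 x 101 x 34 mm, bystander, origin under it
- tape: yellow tape measure 38 x 75 x 62 mm, just to the right of the case, bystander, origin under it
- wheel_a: wooden toy wheel, 36 x 14 mm, bystander
- wheel_b: wooden toy wheel, 36 x 14 mm, bystander
- wheel_c: purple toy wheel, 36 x 14 mm, bystander
- lock: green rim lock fixed on the case's lid, 104 mm in x, 64 mm in y (82 with its low fixing ears), 30 mm tall; origin on the lid right under the keyhole
- case: closed wooden case 186 x 268 mm, fixed, lid 84 mm above the bench; origin under its middle, front to -x. A steel keeper at its front edge, before the lock, stands 24 mm above the lid, lower than the lock's face
- hammer: joiner's hammer with an ash handle, 303 mm long, lying at the right, bystander
Mind the look-alikes: they are no part of the job. Of the things that look like the part that bears driver_handle, the larger one is meant.

How it is judged:
By the outcome, as a careful person would: the job done as asked, in the order asked, and still so for the second after the job is handed in, while the arm keeps its last pose, push and grip.
It also fails if it takes over 64 s, if anything falls off the work surface, if the arm or the gripper's body presses on something with over 40 N, if the wrist force passes 120 N, or if a joint passes its speed limit or range.

## Working session

There is one attempt and no reset: what is moved stays moved. The work goes in short steps, Python scripts to look and compute and a tool call to move; the robot and the scene stay as the last step left them, time stands still between calls to the robot, and variables do not carry over. Pictures are saved under pics/ and viewed, at most 10 in all, crops included, and the job is handed in when it is done.

Besides the shell and the picture viewer there is one more tool, called after "Emit:" by a JSON object that holds its "name" and its "arguments", one argument or row to a line. jog_arm: Moves the arm, as the interface text tells. Its arguments: {"type":"object","properties":{"translation":{"type":"array","items":{"type":"array","items":{"type":"number"}}},"turn":{"type":"array","items":{"type":"array","items":{"type":"number"}}},"gripper":{"type":"array","items":{"type":"number"}}},"required":["translation","turn","gripper"]}

```bash
mkdir -p pics
cat > h.py <<'E'
import numpy as np, cv2
from bench import bot
from scipy.spatial.transform import Rotation as R
def ray(c,u,v):
    T=np.array(c["T"]);d=T[:3,:3]@np.array([(u-c["cx"])/c["fx"],(v-c["cy"])/c["fy"],1]);return T[:3,3],d
def plane(c,u,v,z):
    o,d=ray(c,u,v);return o+d*(z-o[2])/d[2]
def proj(c,p):
    T=np.array(c["T"]);q=T[:3,:3].T@(np.array(p)-T[:3,3]);return np.array([c["fx"]*q[0]/q[2]+c["cx"],c["fy"]*q[1]/q[2]+c["cy"]])
def tri(a,b):
    (o1,d1),(o2,d2)=a,b;A=np.stack([d1,-d2],1);s=np.linalg.lstsq(A,o2-o1,rcond=None)[0];p,q=o1+d1*s[0],o2+d2*s[1];return (p+q)/2,np.linalg.norm(p-q)
def snap(n,f):
    c=bot.calibration(n);im=np.array(bot.get_image(n));cv2.imwrite("pics/"+f+".png",im[:,:,::-1]);return c,im
E
python3 - <<'E'
from h import *
ims=[]
for n in("top","side"):
    c,im=snap(n,n+"0");print(n,c);ims.append(im)
cv2.imwrite("pics/t0b.png",cv2.resize(ims[0][:,:,::-1],(800,600),interpolation=cv2.INTER_CUBIC))
cv2.imwrite("pics/s0b.png",cv2.resize(ims[1][:,:,::-1],(800,600),interpolation=cv2.INTER_CUBIC))
print(bot.state())
E
```

```text
top {'fx': 418.36081120934153, 'fy': 418.36081120934153, 'cx': 250.5708296248032, 'cy': 193.06781174350914, 'T': array([[-1.39371334e-03, -9.85171272e-01,  1.71568128e-01,
         3.47478608e+02],
       [-9.99988696e-01,  2.15295975e-03,  4.23934515e-03,
        -4.99222803e+01],
       [-4.54586033e-03, -1.71560280e-01, -9.85163136e-01,
         1.37199025e+03],
       [ 0.00000000e+00,  0.00000000e+00,  0.00000000e+00,
         1.00000000e+00]])}
side {'fx': 405.3983520066193, 'fy': 405.3983520066193, 'cx': 249.97597698622343, 'cy': 208.66887543834372, 'T': array([[-9.99715298e-01,  1.44049398e-02,  1.90215980e-02,
         5.53362734e+02],
       [-5.24206241e-03,  6.45127220e-01, -7.64057191e-01,
         1.12413688e+03],
       [-2.32775485e-02, -7.63939374e-01, -6.44868039e-01,
         1.07915527e+03],
       [ 0.00000000e+00,  0.00000000e+00,  0.00000000e+00,
         1.00000000e+00]])}
{'clock': 0.1, 'joint_pos': array([ 1.55212332e+00,  3.59321565e-01,  1.11873156e-02, -2.84141028e-04,
       -1.22413282e+00, -2.88103349e-01]), 'joint_velocities': array([-0.00243574, -0.00323587,  0.00312077,  0.00207964, -0.00075435,
        0.00063385]), 'effort': array([-1.71281179e-03, -5.84766698e+01,  2.94108957e+01,  6.95455000e+00,
       -3.12847398e-03,  6.67781052e-06]), 'eef_pos': array([203.74320325, 643.07539062, 230.47374122]), 'eef_rot': array([ 3.10320849e+00, -4.79917710e-01, -1.05528197e-04]), 'contact_force': array([ 0.717739  , -0.16296017,  0.14796135]), 'ft_torque': array([ 0.00203181, -0.04177124, -0.01628955]), 'finger_force': 0.0, 'width': 85.48526536187224}
```

View pics/t0b.png

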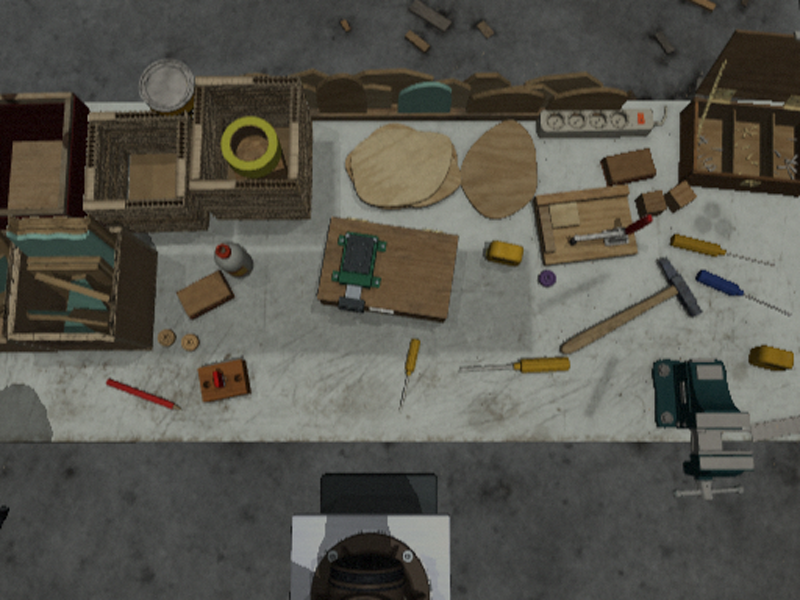

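View pics/s0b.png

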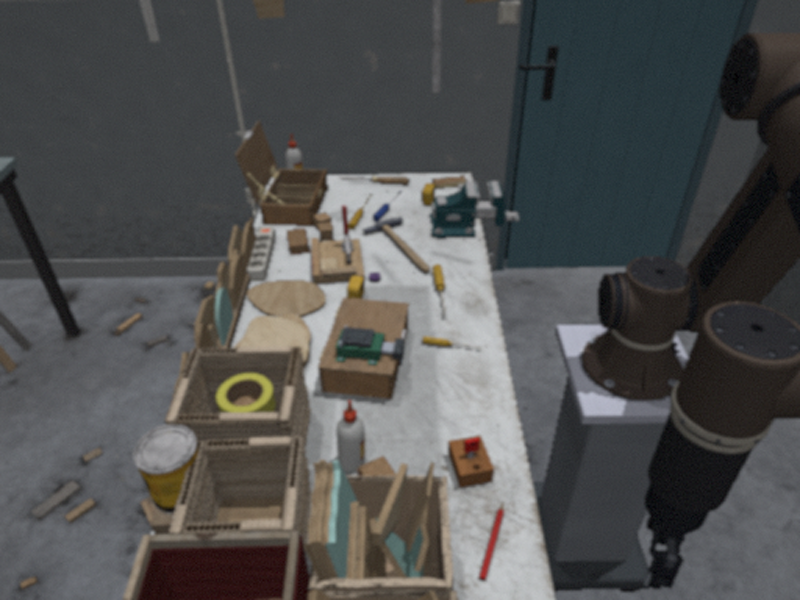

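Top view: yellow screwdriver A at (412,355) is small (~70 px ≈ 150 mm). B has its handle at (545,365) and tip at (460,369), and is ~110 px ≈ 230 mm long. C is at (697,243) by the open box and excluded by the text. B is larger, near the front edge and matches 222 mm. The key is at (217,380), the lock at (357,260) with its front facing down in the picture.

Run:
```python
from h import *
t=cv2.imread("pics/top0.png");s=cv2.imread("pics/side0.png")
ct=bot.calibration("top");cs=bot.calibration("side")
def crop(im,u,v,w,h,W,H): return cv2.resize(im[v:v+h,u:u+w],(W,H),interpolation=cv2.INTER_CUBIC)
a=crop(t,250,210,120,60,800,400-0)[:300]
a=crop(t,245,212,130,50,800,300)
b=crop(t,200,135,100,75,400,300); c=crop(t,120,222,50,38,200,150);d=crop(s,205,190,70,53,200,150)
e=crop(s,280,270,50,38,200,150)
bot_=np.hstack([b,np.vstack([c,d]),np.vstack([e,e*0])])
cv2.imwrite("pics/m.png",np.vstack([a,bot_]))
for n,im,c in(("top",t,ct),("side",s,cs)):
    hsv=cv2.cvtColor(im,cv2.COLOR_BGR2HSV)
    for col,lo,hi in(("yel",(18,120,90),(32,255,255)),("red",(0,150,90),(6,255,255)),("grn",(60,80,40),(85,255,255)),("pur",(125,60,40),(160,255,255))):
        m=cv2.inRange(hsv,lo,hi)
        if col=="red": m|=cv2.inRange(hsv,(174,150,90),(180,255,255))
        N,L,S,C=cv2.connectedComponentsWithStats(m)
        for i in range(1,N):
            if S[i][4]>=12:
                r=cv2.minAreaRect(np.argwhere(L==i)[:,::-1].astype(np.float32))
                print(n,col,S[i][4],C[i].round(1),"rect",np.round(r[1],1),round(r[2]),plane(c,*C[i],15).round()[:2])
```

```text
top yel 574 [159.3  91.6] rect [33.9 35.4] 45 [939. 270.]
top yel 199 [447.3 156.6] rect [33.7  6.8] 14 [ 706. -700.]
top yel 197 [324.1 160.3] rect [20.   9.9] 13 [ 694. -289.]
top yel 18 [122.4 219.2] rect [4.2 8.5] 45 [498. 374.]
top yel 110 [263.8 227.5] rect [ 5.2 22.6] 12 [470. -87.]
top yel 193 [497.8 227.9] rect [20.1  9.7] 14 [ 467. -844.]
top yel 234 [348.7 233.3] rect [ 8.5 30.2] 87 [ 451. -361.]
top yel 14 [330.6 234.3] rect [3. 3.] 90 [ 448. -303.]
top red 32 [142.6 161.1] rect [7.1 8.5] 45 [693. 317.]
top red 28 [137.7 242.4] rect [9.4 2.6] 81 [423. 321.]
top red 154 [ 89.4 251.6] rect [44.6  3.6] 21 [394. 475.]
top grn 24 [231.7 150.2] rect [18.2  1.3] 8 [730.  19.]
top grn 295 [229.4 172. ] rect [30.3 29.8] 9 [655.  26.]
top pur 81 [349.9 177.6] rect [9.2 9.2] 45 [ 635. -373.]
side yel 47 [274.1 121.7] rect [ 5.4 10.1] 18 [ 457. -867.]
side yel 33 [227.2 139.7] rect [ 3.1 10.3] 34 [ 704. -686.]
side yel 60 [280.2 177.2] rect [14.3  4.1] 81 [ 451. -352.]
side yel 110 [226.7 182.7] rect [14.  8.] 90 [ 689. -317.]
side yel 53 [278.6 218.3] rect [16.2  3.2] 7 [471. -75.]
side yel 411 [156.4 251.3] rect [23. 36.] 90 [925.  97.]
side yel 132 [107.1 306.8] rect [11.8 25.2] 77 [1039.  339.]
side yel 81 [106.9 318.8] rect [ 7.9 17. ] 86 [1027.  384.]
side red 33 [223.6 265.4] rect [6. 5.] 90 [675. 169.]
side red 32 [301.5 282.2] rect [3.6 9.2] 76 [411. 247.]
side red 103 [314.1 348.2] rect [ 2.4 43.7] 15 [397. 490.]
side grn 229 [232.3 223.2] rect [15. 28.] 90 [653. -50.]
side pur 18 [239.1 177.1] rect [4. 4.] 90 [ 635. -357.]
```

View pics/m.png

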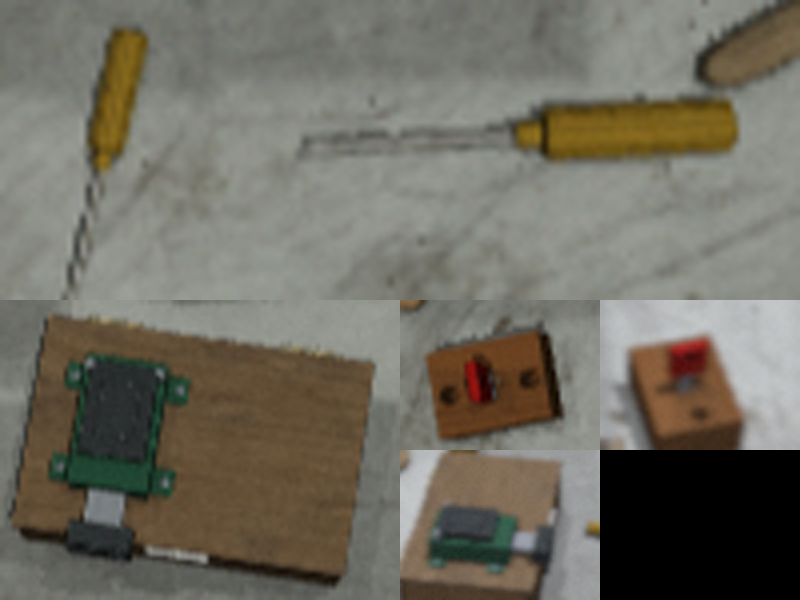

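B is confirmed as the large one (handle raw ≈ (349,233)). Next I get the wrist-camera mount and the approach distances.

```bash
cat >> h.py <<'E'
def tool():
    s=bot.state();return np.array(s["eef_pos"]),R.from_rotvec(s["eef_rot"]).as_matrix()
def down(psi): # tool pointing down, x at yaw psi
    c,s=np.cos(psi),np.sin(psi);return np.array([[c,s,0],[s,-c,0],[0,0,-1.]])
def go(p,Rt):
    p0,R0=tool();print("shift",(R0.T@(np.array(p)-p0)).round(1),"turn",R.from_matrix(R0.T@Rt).as_rotvec().round(3),"at",p0.round(1))
E
python3 - <<'E'
from h import *
c=bot.calibration("wrist");p,Q=tool();T=np.array(c["T"])
print(c["fx"],c["cx"],c["cy"]);print((Q.T@T[:3,:3]).round(3),(Q.T@(T[:3,3]-p)).round(1))
ct=bot.calibration("top")
f=lambda x,y:(200+x*.25,135+y*.25)
for q in((90,355),(165,365),(152,460),(78,450)):print("flap",plane(ct,*f(*q),128).round(1))
f=lambda x,y:(245+x*.1625,212+y*.1625)
print("tip",plane(ct,*f(302,148),15).round(1),"rear",plane(ct,*f(737,127),15).round(1))
print("key",plane(ct,137.7,242.4,78).round(1))
E
```

```text
306.30133274259106 259.7898684133742 193.77288095653384
[[ 0.001 -0.962 -0.274]
 [ 1.     0.001  0.   ]
 [-0.    -0.274  0.962]] [  68.8    0.2 -143.4]
flap [471.5  39.2 128. ]
flap [463.9 -16.7 128. ]
flap [393.8  -7.3 128. ]
flap [401.2  47.4 128. ]
tip [ 442.4 -184.5   15. ] rear [ 453.1 -413.3   15. ]
key [419.4 303.5  78. ]
```

Run:
```python
from h import *
go((420,303,250),down(0))
```

```text
shift [308.9 258.9 -19.1] turn [ 0.001  0.    -0.307] at [203.7 643.1 230.5]
```

Emit:
{"name": "jog_arm", "arguments": {
  "translation": [
    [309,259,-19],
    [309,259,-19],
    [309,259,-19],
    [309,259,-19],
    [309,259,-19],
    [309,259,-19],
    [309,259,-19],
    [309,259,-19],
    [309,259,-19],
    [309,259,-19],
    [309,259,-19],
    [309,259,-19],
    [309,259,-19],
    [309,259,-19],
    [309,259,-19]
  ],
  "turn": [
    [0,0,-0.307],
    [0,0,-0.307],
    [0,0,-0.307],
    [0,0,-0.307],
    [0,0,-0.307],
    [0,0,-0.307],
    [0,0,-0.307],
    [0,0,-0.307],
    [0,0,-0.307],
    [0,0,-0.307],
    [0,0,-0.307],
    [0,0,-0.307],
    [0,0,-0.307],
    [0,0,-0.307],
    [0,0,-0.307]
  ],
  "gripper": [0,0,0,0,0,0,0,0,0,0,0,0,0,0,0]
}}

```text
clock: 1.35
eef_pos: [419.7, 304.0, 250.0]
eef_rot: [3.141, 0.002, -0.0]
contact_force: [-0.3, -0.4, -0.1]
width: 85.3
finger_force: 0.0
```

Run:
```python
from h import *
c,im=snap("wrist","w1");np.save("w1.npy",c)
go((600,15,270),down(-0.1))
```

```text
shift [179.8 289.3 -19.9] turn [0.    0.    0.102] at [419.7 304.  250. ]
```

Emit:
{"name": "jog_arm", "arguments": {
  "translation": [
    [180,289,-20],
    [180,289,-20],
    [180,289,-20],
    [180,289,-20],
    [180,289,-20],
    [180,289,-20],
    [180,289,-20],
    [180,289,-20],
    [180,289,-20],
    [180,289,-20],
    [180,289,-20],
    [180,289,-20]
  ],
  "turn": [
    [0,0,0.1],
    [0,0,0.1],
    [0,0,0.1],
    [0,0,0.1],
    [0,0,0.1],
    [0,0,0.1],
    [0,0,0.1],
    [0,0,0.1],
    [0,0,0.1],
    [0,0,0.1],
    [0,0,0.1],
    [0,0,0.1]
  ],
  "gripper": [0,0,0,0,0,0,0,0,0,0,0,0]
}}

```text
clock: 2.4
eef_pos: [599.9, 15.3, 270.0]
eef_rot: [-3.138, 0.155, 0.001]
contact_force: [0.5, 0.3, 0.8]
width: 85.3
finger_force: 0.0
```

Run:
```python
from h import *
c,im=snap("wrist","w2");np.save("w2.npy",c)
a=cv2.imread("pics/w1.png");b=cv2.imread("pics/w2.png")
cv2.imwrite("pics/w12.png",np.hstack([a[:,56:456],b[:,56:456]]))
go((450,-340,200),down(-np.pi/2+0.04))
```

```text
shift [-114.3  368.6   70.2] turn [0.    0.    1.433] at [599.8  15.6 270.2]
```

View pics/w12.png

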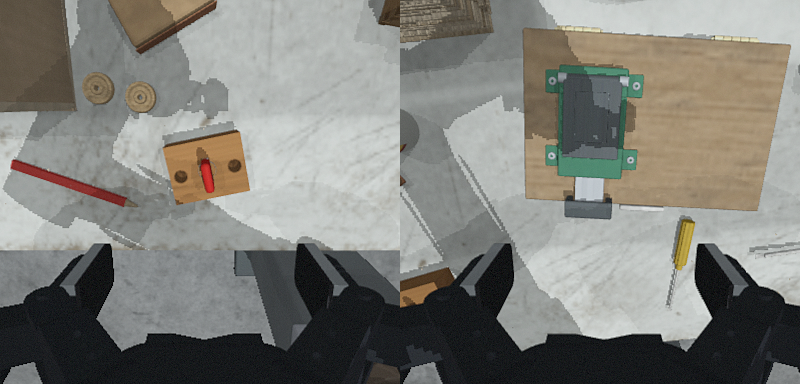

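Left: key head at w1 (263,176) on the block. Right: lock with flap spanning about (620,72)–(675,155) in w2, keeper below it.

Emit:
{"name": "jog_arm", "arguments": {
  "translation": [
    [-114,369,70],
    [-114,369,70],
    [-114,369,70],
    [-114,369,70],
    [-114,369,70],
    [-114,369,70],
    [-114,369,70],
    [-114,369,70],
    [-114,369,70],
    [-114,369,70],
    [-114,369,70],
    [-114,369,70],
    [-114,369,70],
    [-114,369,70],
    [-114,369,70]
  ],
  "turn": [
    [0,0,1.433],
    [0,0,1.433],
    [0,0,1.433],
    [0,0,1.433],
    [0,0,1.433],
    [0,0,1.433],
    [0,0,1.433],
    [0,0,1.433],
    [0,0,1.433],
    [0,0,1.433],
    [0,0,1.433],
    [0,0,1.433],
    [0,0,1.433],
    [0,0,1.433],
    [0,0,1.433]
  ],
  "gripper": [0,0,0,0,0,0,0,0,0,0,0,0,0,0,0]
}}

```text
clock: 3.7
eef_pos: [450.6, -340.6, 200.6]
eef_rot: [-2.267, 2.174, -0.001]
contact_force: [0.6, -0.2, -0.4]
width: 85.4
finger_force: 0.0
```

Run:
```python
from h import *
c,im=snap("wrist","w3");np.save("w3.npy",c)
a=cv2.imread("pics/w1.png");b=cv2.imread("pics/w2.png");d=cv2.imread("pics/w3.png")
K=cv2.INTER_CUBIC
L=cv2.resize(b[60:220,190:310],(450,600),interpolation=K)   # x3.75
k=cv2.resize(a[120:210,210:315],(350,300),interpolation=K)   # x3.333
w=cv2.resize(d,(350,300),interpolation=K)
cv2.imwrite("pics/m2.png",np.hstack([L,np.vstack([k,w])]))
hsv=cv2.cvtColor(d,cv2.COLOR_BGR2HSV);m=cv2.inRange(hsv,(18,120,60),(32,255,255))
N,Lb,S,C=cv2.connectedComponentsWithStats(m)
ct=bot.calibration("top")
for i in range(1,N):
    if S[i][4]>150:
        r=cv2.boxPoints(cv2.minAreaRect(np.argwhere(Lb==i)[:,::-1].astype(np.float32)))
        print(S[i],[plane(c,*q,14.5).round(1)[:2].tolist() for q in r], plane(c,*C[i],14.5), "tri", tri(ray(c,*C[i]),ray(ct,348.7,233.3)))
hsv=cv2.cvtColor(a,cv2.COLOR_BGR2HSV);m=cv2.inRange(hsv,(0,150,60),(6,255,255))|cv2.inRange(hsv,(174,150,60),(180,255,255))
m[:120]=0;m[:,:230]=0
N,Lb,S,C=cv2.connectedComponentsWithStats(m);i=1+S[1:,4].argmax()
c1=np.load("w1.npy",allow_pickle=True).item()
r=cv2.minAreaRect(np.argwhere(Lb==i)[:,::-1].astype(np.float32));print("key",S[i],C[i],r)
cs=bot.calibration("side")
print(tri(ray(c1,*C[i]),ray(cs,301.5,282.2)),tri(ray(ct,137.7,242.4),ray(cs,301.5,282.2)))
```

```text
[ 247  108   27  105 2543] [[466.2, -408.0], [439.3, -409.2], [433.1, -295.4], [462.6, -294.1]] [ 449.9534671  -358.16284843   14.5       ] tri (array([ 450.20414954, -359.48802889,   23.1759552 ]), np.float64(0.36667764766546856))
[   7  184   68   74 3777] [[749.4, -230.1], [722.5, -320.8], [653.1, -314.7], [675.1, -222.8]] [ 700.07589209 -275.27916695   14.5       ] tri (array([ 468.47732225, -344.37796763,  264.19194858]), np.float64(106.08428211936638))
key [257 159  13  34 309] [262.96763754 175.51456311] ((262.86798095703125, 175.5240020751953), (33.89879608154297, 9.74925708770752), 79.69515228271484)
(array([419.17035801, 300.61796658,  79.36994671]), np.float64(0.3202625025805293)) (array([419.38910363, 302.51150741,  81.5625665 ]), np.float64(0.47810115654336893))
```

View pics/m2.png

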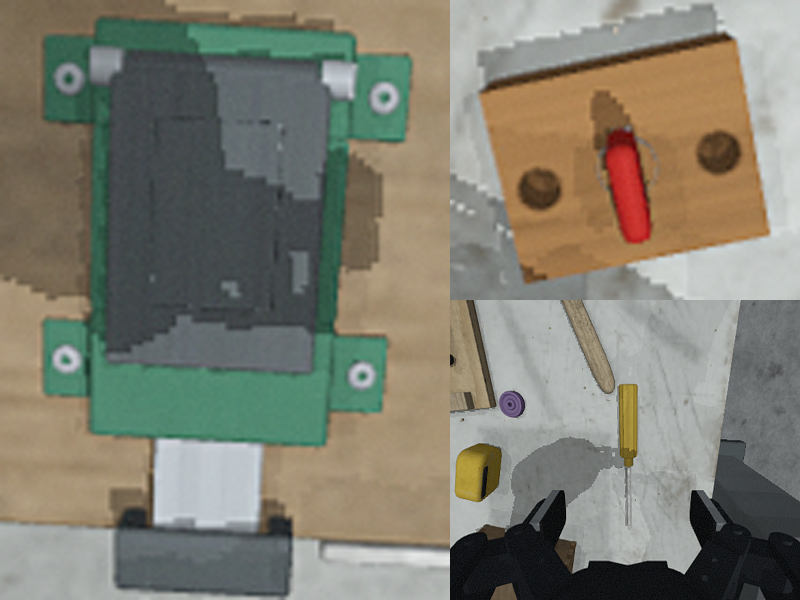

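Driver B is clear: handle axis passes (452.7,-408.6) → (447.8,-294.7) and the grip point is ≈(449.6,-337). The lock crop shows the flap front edge (106,360)–(312,373), the pin at y≈65–78 and the sill front edge at y≈440. Grasping now.

Emit:
{"name": "jog_arm", "arguments": {
  "translation": [
    [-4,1,40],
    [-4,1,80],
    [-4,1,120],
    [-4,1,155],
    [-4,1,180],
    [-4,1,192],
    [-4,1,197.5],
    [-4,1,197.5],
    [-4,1,197.5],
    [-4,1,197.5],
    [-4,1,197.5],
    [-4,1,197.5],
    [-4,1,197.5],
    [-4,1,197.5],
    [-4,1,197.5]
  ],
  "turn": [
    [0,0,0],
    [0,0,0],
    [0,0,0],
    [0,0,0],
    [0,0,0],
    [0,0,0],
    [0,0,0],
    [0,0,0],
    [0,0,0],
    [0,0,0],
    [0,0,0],
    [0,0,0],
    [0,0,0],
    [0,0,0],
    [0,0,0]
  ],
  "gripper": [0,0,0,0,0,0,0,0,1,1,1,1,1,1,1]
}}

```text
clock: 5.0
eef_pos: [449.6, -337.9, 4.1]
eef_rot: [-2.263, 2.178, -0.003]
contact_force: [-1.0, 2.0, 7.0]
width: 27.1
finger_force: 58.6
```

Run:
```python
from h import *
c1,c2,c3=[np.load(f"w{i}.npy",allow_pickle=True).item() for i in(1,2,3)]
f=lambda x,y:(190+x/3.75,60+y/3.75)
P={}
for n,q,z in(("fl",(106,360),128),("fr",(312,373),128),("pl",(95,66),123.5),("pr",(350,78),123.5),("sl",(90,435),114),("sr",(327,445),114),("bl",(95,22),114),("br",(355,36),114)):
    P[n]=plane(c2,*f(*q),z);print(n,P[n].round(1))
for a,b in(("fl","fr"),("pl","pr"),("sl","sr")):
    d=P[a]-P[b];print("y-axis yaw-90",np.degrees(np.arctan2(-d[0],d[1])).round(2),((P[a]+P[b])/2).round(1))
g=lambda x,y:(210+(x-450)/3.333,120+y/3.333)
b=[plane(c1,*g(*q),42) for q in((483,92),(733,38),(768,232),(525,282))]
print("block",np.round(b,1)[:,:2].tolist(),np.mean(b,0).round(1))
e=b[0]-b[1];print("yaw from long",np.degrees(np.arctan2(-e[0],e[1])), "short",np.degrees(np.arctan2(*(b[0]-b[3])[[1,0]])))
h=[plane(c1,*g(*q),90) for q in((622,145),(636,240))];print("head",np.round(h,1).tolist(),np.mean(h,0),np.degrees(np.arctan2(*(h[0]-h[1])[[1,0]])))
print("tip",plane(c3,260.4,288,14.5))
ct=bot.calibration("top")
# height check lock: front flap corners top vs wrist
for n,q,w in(("fl",(78,150),(106,360)),("fr",(152,160),(312,373))):print(n,tri(ray(ct,200+q[0]*.25,135+q[1]*.25),ray(c2,*f(*w))))
```

```text
fl [627.8  51.5 128. ]
fr [6.195e+02 6.000e-01 1.280e+02]
pl [696.8  45.4 123.5]
pr [688.2 -14.5 123.5]
sl [606.3  60.6 114. ]
sr [597.4  -2.1 114. ]
bl [707.6  45.2 114. ]
br [698.3 -17.2 114. ]
y-axis yaw-90 -9.26 [623.7  26.1 128. ]
y-axis yaw-90 -8.15 [692.5  15.4 123.5]
y-axis yaw-90 -8.1 [601.9  29.3 114. ]
block [[443.3, 349.6], [461.7, 264.4], [393.7, 249.6], [374.8, 336.7]] [418.4 300.1  42. ]
yaw from long 12.189901182873847 short 10.668151241512604
head [[433.7, 302.2, 90.0], [404.0, 297.7, 90.0]] [418.8440469  299.93512041  90.        ] 8.51172709731326
tip [ 443.14532016 -196.3002364    14.5       ]
fl (array([627.84685473,  50.63205546, 128.99073085]), np.float64(1.5151046216780857))
fr (array([619.80513308,  -2.87524349, 126.28328774]), np.float64(7.041565286654064))
```

Emit:
{"name": "jog_arm", "arguments": {
  "translation": [
    [0,0,-30],
    [0,0,-70],
    [0,0,-110],
    [0,0,-150],
    [-388,-25,-166],
    [-388,-25,-166],
    [-388,-25,-166],
    [-388,-25,-166],
    [-388,-25,-166],
    [-388,-25,-166],
    [-388,-25,-166],
    [-388,-25,-166],
    [-388,-25,-166],
    [-388,-25,-166],
    [-388,-25,-166],
    [-388,-25,-166],
    [-388,-25,-166],
    [-388,-25,-166],
    [-388,-25,-166],
    [-388,-25,-166]
  ],
  "turn": [
    [0,0,0],
    [0,0,0],
    [0,0,0],
    [0,0,0.1],
    [0,0,1.759],
    [0,0,1.759],
    [0,0,1.759],
    [0,0,1.759],
    [0,0,1.759],
    [0,0,1.759],
    [0,0,1.759],
    [0,0,1.759],
    [0,0,1.759],
    [0,0,1.759],
    [0,0,1.759],
    [0,0,1.759],
    [0,0,1.759],
    [0,0,1.759],
    [0,0,1.759],
    [0,0,1.759]
  ],
  "gripper": [1,1,1,1,1,1,1,1,1,1,1,1,1,1,1,1,1,1,1,1]
}}

```text
clock: 6.67
eef_pos: [459.0, 51.2, 169.1]
eef_rot: [0.242, 3.132, 0.001]
contact_force: [0.2, -0.6, -0.4]
width: 26.8
finger_force: 59.5
```

Run:
```python
from h import *
s=bot.state();print(s["width"],s["eef_pos"],s["eef_rot"])
ct,t=snap("top","t1");cs,q=snap("side","s1")
K=cv2.INTER_CUBIC
a=cv2.resize(t[140:220,200:250][:,:,::-1],(375,600),interpolation=K)  #7.5
b=cv2.resize(q[180:260,200:320][:,:,::-1],(425,283),interpolation=K)  #3.54
cv2.imwrite("pics/m3.png",np.hstack([a,np.vstack([b,np.zeros((317,425,3),np.uint8)])]))
```

```text
26.777160024363198 [459.0011697   51.22057616 169.07723064] [2.42176570e-01 3.13185270e+00 7.03660876e-04]
```

View pics/m3.png

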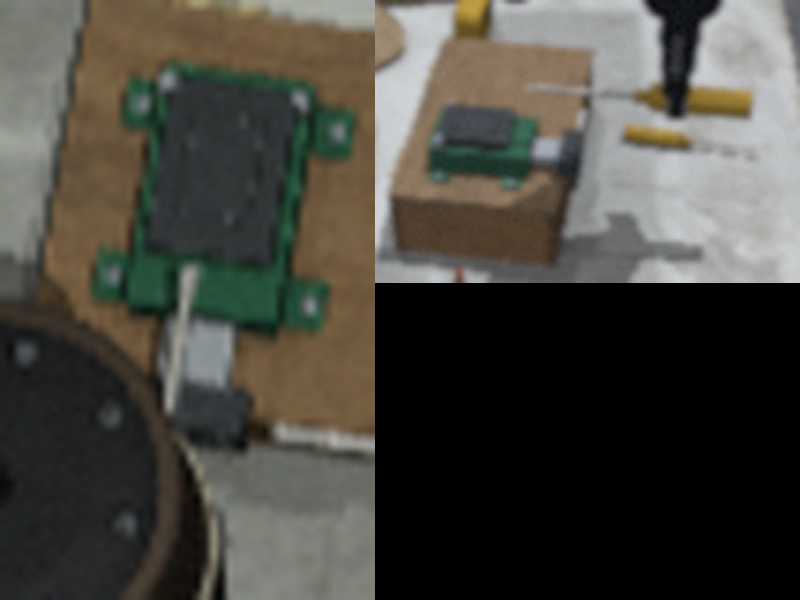

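The driver is held level: tip at top raw (225.3,175.3), side raw (243.2,204.6).

Run:
```python
from h import *
ct=bot.calibration("top");cs=bot.calibration("side")
print(tri(ray(ct,225.3,175.3),ray(cs,243.2,204.6)))
f=lambda x,y:(200+(x-375)/3.54,180+y/3.54)
print("rear side",f(750,103)," handle front",f(640,96))
x=np.array([np.cos(np.radians(-8.6)),np.sin(np.radians(-8.6)),0])
p,Q=tool();print("tool -x",-Q[:,0])
for dz in(5,10,15):
    h=p+[0,0,dz]
    print(dz,"pred side rear",proj(cs,h-71*x),"front",proj(cs,h+29*x),"tip",proj(cs,h+151*x),"top tip",proj(ct,h+151*x))
# tip vs flap axis in top image
for k in(130,140,150):print(k,plane(ct,225.3,175.3,180))
c2=np.load("w2.npy",allow_pickle=True).item()
print("lip in top pred",proj(ct,(623.7,26.1,128)),"seen",(200+210/7.5,140+255/7.5))
```

```text
(array([606.33704725,  29.3870965 , 175.05266817]), np.float64(4.988682032608611))
rear side (305.93220338983053, 209.09604519774012)  handle front (274.8587570621469, 207.1186440677966)
tool -x [ 9.89256812e-01 -1.46187795e-01  2.97968580e-04]
5 pred side rear [305.6117977  209.73872857] front [276.59982567 207.35716761] tip [241.94053409 204.5120244 ] top tip [225.54157408 175.54070432]
10 pred side rear [305.70696873 208.62649022] front [276.62739256 206.25000657] tip [241.88901248 203.41106588] top tip [225.43275597 175.17589273]
15 pred side rear [305.8025826  207.50907659] front [276.65508651 205.13774287] tip [241.83725615 202.30509148] top tip [225.32305586 174.80812421]
130 [607.79007011  28.78548402 180.        ]
140 [607.79007011  28.78548402 180.        ]
150 [607.79007011  28.78548402 180.        ]
lip in top pred [227.32347695 173.83206722] seen (228.0, 174.0)
```

Emit:
{"name": "jog_arm", "arguments": {
  "translation": [
    [0,0,20],
    [0,0,40],
    [0,0,52],
    [0,0,55],
    [0,0,56],
    [0,0,57],
    [0,0,58],
    [0,0,58]
  ],
  "turn": [
    [0,0,0],
    [0,0,0],
    [0,0,0],
    [0,0,0],
    [0,0,0],
    [0,0,0],
    [0,0,0],
    [0,0,0]
  ],
  "gripper": [1,1,1,1,1,1,1,1]
}}

```text
clock: 7.43
eef_pos: [459.6, 51.3, 111.4]
eef_rot: [0.235, 3.132, 0.001]
contact_force: [0.4, 0.9, -0.8]
width: 27.1
finger_force: 59.4
```

Emit:
{"name": "jog_arm", "arguments": {
  "translation": [
    [0,0,1],
    [0,0,1.5],
    [0,0,2],
    [0,0,2]
  ],
  "turn": [
    [0,0,0],
    [0,0,0],
    [0,0,0],
    [0,0,0]
  ],
  "gripper": [1,1,1,1]
}}

```text
clock: 7.77
eef_pos: [459.1, 51.1, 108.8]
eef_rot: [0.236, 3.133, 0.0]
contact_force: [0.1, -0.0, -1.4]
width: 26.9
finger_force: 59.4
```

Emit:
{"name": "jog_arm", "arguments": {
  "translation": [
    [0,0,1],
    [0,0,1.5],
    [0,0,2],
    [0,0,2]
  ],
  "turn": [
    [0,0,0],
    [0,0,0],
    [0,0,0],
    [0,0,0]
  ],
  "gripper": [1,1,1,1]
}}

```text
clock: 8.1
eef_pos: [459.1, 51.0, 106.7]
eef_rot: [-0.236, -3.133, 0.0]
contact_force: [-0.7, 0.8, -0.7]
width: 27.0
finger_force: 59.4
```

Emit:
{"name": "jog_arm", "arguments": {
  "translation": [
    [0,0,1],
    [0,0,1.5],
    [0,0,2],
    [0,0,2]
  ],
  "turn": [
    [0,0,0],
    [0,0,0],
    [0,0,0],
    [0,0,0]
  ],
  "gripper": [1,1,1,1]
}}

```text
clock: 8.43
eef_pos: [459.1, 51.1, 104.7]
eef_rot: [-0.236, -3.133, 0.0]
contact_force: [0.2, 0.1, -0.4]
width: 27.3
finger_force: 59.4
```

Emit:
{"name": "jog_arm", "arguments": {
  "translation": [
    [0,0,1],
    [0,0,1.5],
    [0,0,1.5]
  ],
  "turn": [
    [0,0,0],
    [0,0,0],
    [0,0,0]
  ],
  "gripper": [1,1,1]
}}

```text
clock: 8.68
eef_pos: [459.2, 51.1, 103.3]
eef_rot: [0.236, 3.133, 0.0]
contact_force: [-0.1, 0.1, 0.2]
width: 27.3
finger_force: 59.4
```

Emit:
{"name": "jog_arm", "arguments": {
  "translation": [
    [0,0,1],
    [0,0,1.5],
    [0,0,1.5]
  ],
  "turn": [
    [0,0,0],
    [0,0,0],
    [0,0,0]
  ],
  "gripper": [1,1,1]
}}

```text
clock: 8.93
eef_pos: [459.3, 51.1, 101.8]
eef_rot: [0.236, 3.132, 0.0]
contact_force: [-0.2, -0.3, 0.7]
width: 26.9
finger_force: 59.4
```

Emit:
{"name": "jog_arm", "arguments": {
  "translation": [
    [0,0,1],
    [0,0,1.5],
    [0,0,1.5]
  ],
  "turn": [
    [0,0,0],
    [0,0,0],
    [0,0,0]
  ],
  "gripper": [1,1,1]
}}

```text
clock: 9.18
eef_pos: [459.3, 51.2, 100.4]
eef_rot: [0.236, 3.132, 0.0]
contact_force: [-0.4, -0.2, 1.5]
width: 26.8
finger_force: 59.6
```

Run:
```python
from h import *
s=bot.state();print(s["contact_force"],s["ft_torque"])
cs,q=snap("side","s2");ct,t=snap("top","t2");K=cv2.INTER_CUBIC
b=cv2.resize(q[195:250,205:315][:,:,::-1],(800,400),interpolation=K)
a=cv2.resize(t[160:190,210:250][:,:,::-1],(266,200),interpolation=K)
cv2.imwrite("pics/m4.png",np.vstack([b,np.hstack([a,np.zeros((200,534,3),np.uint8)])]))
```

```text
[-0.41496312 -0.18067821  1.53532161] [-0.10013514 -0.29594018  0.01519949]
```

View pics/m4.png

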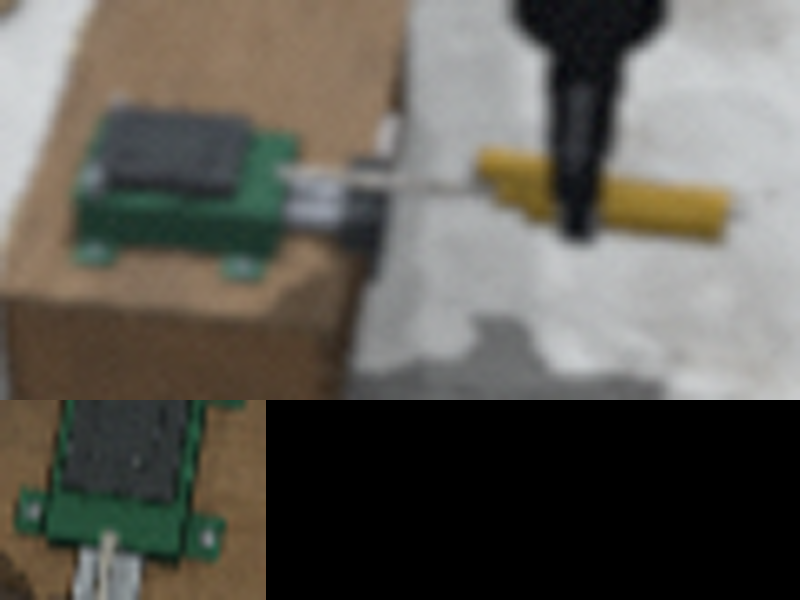

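The blade rests on the sill, ~17 mm in front of the lip and ~2.5 mm left of its centre. Raising 6 mm, centring and sliding in.

Emit:
{"name": "jog_arm", "arguments": {
  "translation": [
    [0,-2.5,-6],
    [0,-2.5,-6],
    [-8,-2.5,-6],
    [-16,-2.5,-6],
    [-22,-2.5,-6],
    [-28,-2.5,-6],
    [-34,-2.5,-6],
    [-34,-2.5,-6]
  ],
  "turn": [
    [0,0,0],
    [0,0,0],
    [0,0,0],
    [0,0,0],
    [0,0,0],
    [0,0,0],
    [0,0,0],
    [0,0,0]
  ],
  "gripper": [1,1,1,1,1,1,1,1]
}}

```text
clock: 9.95
eef_pos: [493.7, 43.4, 106.1]
eef_rot: [0.236, 3.133, -0.0]
contact_force: [0.5, -0.1, -0.9]
width: 27.1
finger_force: 59.5
```

Run:
```python
from h import *
s=bot.state();print(s["contact_force"],s["ft_torque"])
```

```text
[ 0.46034263 -0.05381183 -0.87836042] [-0.0269169  -0.10877396 -0.01049439]
```

Emit:
{"name": "jog_arm", "arguments": {
  "translation": [
    [0,0,-5],
    [0,0,-10],
    [0,0,-18],
    [-2,0,-28],
    [-5,0,-38],
    [-9,0,-46],
    [-14,0,-53],
    [-20,0,-58],
    [-20,0,-58]
  ],
  "turn": [
    [0,0,0],
    [0,0,0],
    [0,0,0],
    [0,0,0],
    [0,0,0],
    [0,0,0],
    [0,0,0],
    [0,0,0],
    [0,0,0]
  ],
  "gripper": [1,1,1,1,1,1,1,1,1]
}}

```text
clock: 10.7
eef_pos: [513.9, 40.7, 165.6]
eef_rot: [0.235, 3.131, 0.001]
contact_force: [0.8, -0.2, -0.7]
width: 27.0
finger_force: 59.4
```

Run:
```python
from h import *
s=bot.state();print(s["contact_force"],s["ft_torque"])
cs,q=snap("side","s3");ct,t=snap("top","t3");K=cv2.INTER_CUBIC
b=cv2.resize(q[190:240,205:285][:,:,::-1],(640,400),interpolation=K)
a=cv2.resize(t[140:190,210:250][:,:,::-1],(160,200),interpolation=K)
cv2.imwrite("pics/m5.png",np.hstack([b,np.vstack([a,a*0])]))
```

```text
[ 0.75098411 -0.24399706 -0.70858091] [ 0.00265601 -0.0927903   0.00322967]
```

View pics/m5.png

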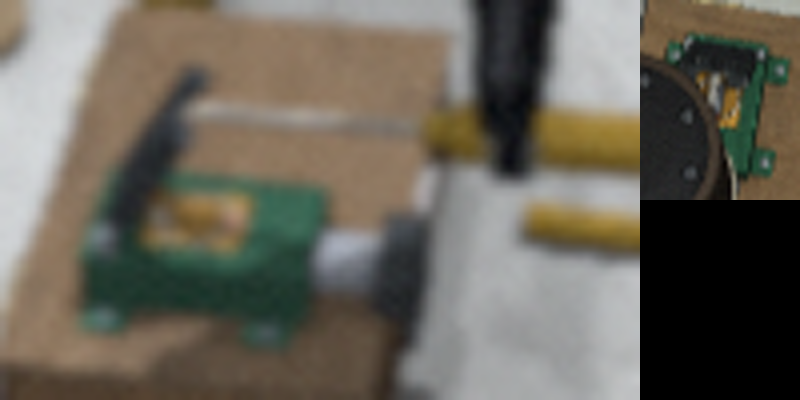

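The flap is lifted to ~65°, with the blade bearing on its underside and the brass face exposed. Continuing to fold it back.

Emit:
{"name": "jog_arm", "arguments": {
  "translation": [
    [-7,0,-4],
    [-15,0,-6],
    [-23,0,-7],
    [-31,0,-7],
    [-38,0,-6],
    [-45,0,-4],
    [-52,0,-2],
    [-58,0,1],
    [-63,0,3],
    [-67,0,6],
    [-70,0,8],
    [-70,0,8],
    [-70,0,8],
    [-40,0,-5],
    [-10,0,-20],
    [30,0,-20],
    [60,0,-20]
  ],
  "turn": [
    [0,0,0],
    [0,0,0],
    [0,0,0],
    [0,0,0],
    [0,0,0],
    [0,0,0],
    [0,0,0],
    [0,0,0],
    [0,0,0],
    [0,0,0],
    [0,0,0],
    [0,0,0],
    [0,0,0],
    [0,0,0],
    [0,0,0],
    [0,0,0],
    [0,0,0]
  ],
  "gripper": [1,1,1,1,1,1,1,1,1,1,1,1,1,1,1,1,1]
}}

```text
clock: 12.22
eef_pos: [450.9, 49.5, 184.8]
eef_rot: [0.237, 3.132, 0.002]
contact_force: [-0.5, 1.1, -0.3]
width: 27.1
finger_force: 59.4
```

Run:
```python
from h import *
cs,q=snap("side","s4");ct,t=snap("top","t4");K=cv2.INTER_CUBIC
b=cv2.resize(q[190:240,205:285][:,:,::-1],(640,400),interpolation=K)
a=cv2.resize(t[130:190,210:258][:,:,::-1],(160,200),interpolation=K)
cv2.imwrite("pics/m6.png",np.hstack([b,np.vstack([a,a*0])]))
go((450,-337,150),down(-1.527));
```

```text
shift [ -58.4 -381.9   34.4] turn [ 1.000e-03  2.000e-03 -1.764e+00] at [449.   49.3 185. ]
```

View pics/m6.png

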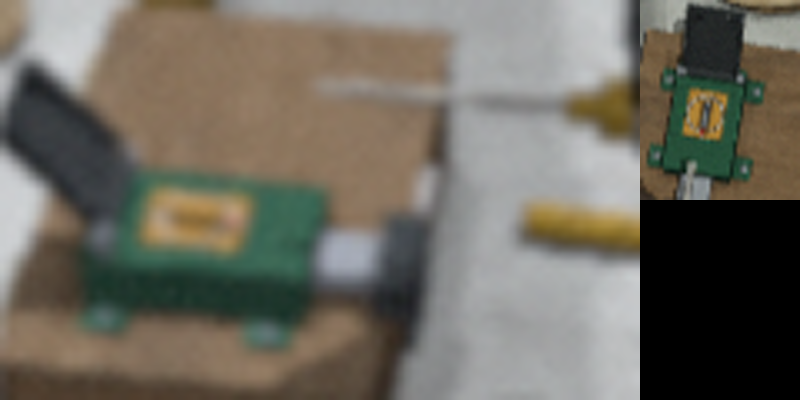

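The flap is folded back ~130°, with the keyhole in the open. Returning the driver to its original spot.

Emit:
{"name": "jog_arm", "arguments": {
  "translation": [
    [-58,-382,34],
    [-58,-382,34],
    [-58,-382,34],
    [-58,-382,34],
    [-58,-382,34],
    [-58,-382,34],
    [-58,-382,34],
    [-58,-382,34],
    [-58,-382,34],
    [-58,-382,34],
    [-58,-382,34],
    [-58,-382,34],
    [-58,-382,34],
    [-58,-382,34],
    [-58,-382,34],
    [-58,-382,74],
    [-58,-382,114],
    [-58,-382,144],
    [-58,-382,164],
    [-58,-382,172]
  ],
  "turn": [
    [0,0,-1.764],
    [0,0,-1.764],
    [0,0,-1.764],
    [0,0,-1.764],
    [0,0,-1.764],
    [0,0,-1.764],
    [0,0,-1.764],
    [0,0,-1.764],
    [0,0,-1.764],
    [0,0,-1.764],
    [0,0,-1.764],
    [0,0,-1.764],
    [0,0,-1.764],
    [0,0,-1.764],
    [0,0,-1.764],
    [0,0,-1.764],
    [0,0,-1.764],
    [0,0,-1.764],
    [0,0,-1.764],
    [0,0,-1.764]
  ],
  "gripper": [1,1,1,1,1,1,1,1,1,1,1,1,1,1,1,1,1,1,1,1]
}}

```text
clock: 13.98
eef_pos: [451.3, -336.2, 9.2]
eef_rot: [2.267, -2.172, -0.007]
contact_force: [-0.6, 0.5, -1.0]
width: 27.0
finger_force: 59.5
```

Emit:
{"name": "jog_arm", "arguments": {
  "translation": [
    [0,0,3],
    [0,0,6],
    [0,0,7.5],
    [0,0,7.5],
    [0,0,7.5]
  ],
  "turn": [
    [0,0,0],
    [0,0,0],
    [0,0,0],
    [0,0,0],
    [0,0,0]
  ],
  "gripper": [1,1,1,1,1]
}}

```text
clock: 14.4
eef_pos: [453.8, -337.1, 6.0]
eef_rot: [-2.268, 2.172, -0.003]
contact_force: [-0.0, 0.1, -0.7]
width: 27.0
finger_force: 59.5
```

Emit:
{"name": "jog_arm", "arguments": {
  "translation": [
    [0,0,1],
    [0,0,2],
    [0,0,2]
  ],
  "turn": [
    [0,0,0],
    [0,0,0],
    [0,0,0]
  ],
  "gripper": [1,1,1]
}}

```text
clock: 14.65
eef_pos: [453.7, -337.1, 4.0]
eef_rot: [-2.269, 2.172, -0.002]
contact_force: [-1.0, 2.5, 8.0]
width: 27.0
finger_force: 60.6
```

Run:
```python
from h import *
s=bot.state();print(s["contact_force"],s["ft_torque"],s["eef_pos"])
```

```text
[-1.03352636  2.45795304  7.96582235] [0.71859966 0.53788959 0.02888241] [ 453.67380219 -337.08348213    4.03093852]
```

Emit:
{"name": "jog_arm", "arguments": {
  "translation": [
    [0,0,0],
    [0,0,0],
    [0,0,0],
    [0,0,0],
    [0,0,0],
    [0,0,-20],
    [0,0,-60],
    [0,0,-100],
    [0,0,-140],
    [0,0,-180],
    [0,0,-180]
  ],
  "turn": [
    [0,0,0],
    [0,0,0],
    [0,0,0],
    [0,0,0],
    [0,0,0],
    [0,0,0],
    [0,0,0],
    [0,0,0],
    [0,0,0],
    [0,0,0],
    [0,0,0]
  ],
  "gripper": [0.3,0,0,0,0,0,0,0,0,0,0]
}}

```text
clock: 15.57
eef_pos: [456.7, -339.0, 191.7]
eef_rot: [-2.268, 2.169, -0.02]
contact_force: [1.8, -0.5, 1.2]
width: 85.7
finger_force: 0.0
```

Run:
```python
from h import *
c,d=snap("wrist","w4")
hsv=cv2.cvtColor(d[:,:,::-1].copy(),cv2.COLOR_BGR2HSV);m=cv2.inRange(hsv,(18,120,60),(32,255,255))
N,Lb,S,C=cv2.connectedComponentsWithStats(m)
for i in range(1,N):
    if S[i][4]>150:
        r=cv2.boxPoints(cv2.minAreaRect(np.argwhere(Lb==i)[:,::-1].astype(np.float32)));print([plane(c,*q,14.5).round(1)[:2].tolist() for q in r])
go((419,300,180),down(np.radians(10.5)))
```

```text
[[471.1, -407.6], [443.9, -408.8], [437.0, -294.8], [466.9, -293.4]]
[[749.5, -229.2], [723.1, -320.7], [653.4, -314.9], [674.8, -222.6]]
shift [-639.     8.7    5.3] turn [-0.003 -0.01  -1.711] at [ 455.5 -338.   187.9]
```

Emit:
{"name": "jog_arm", "arguments": {
  "translation": [
    [-639,9,5],
    [-639,9,5],
    [-639,9,5],
    [-639,9,5],
    [-639,9,5],
    [-639,9,5],
    [-639,9,5],
    [-639,9,5],
    [-639,9,5],
    [-639,9,5],
    [-639,9,5],
    [-639,9,5],
    [-639,9,5],
    [-639,9,5],
    [-639,9,5],
    [-639,9,5],
    [-639,9,5],
    [-639,9,5],
    [-639,9,5],
    [-639,9,5]
  ],
  "turn": [
    [0,0,-1.711],
    [0,0,-1.711],
    [0,0,-1.711],
    [0,0,-1.711],
    [0,0,-1.711],
    [0,0,-1.711],
    [0,0,-1.711],
    [0,0,-1.711],
    [0,0,-1.711],
    [0,0,-1.711],
    [0,0,-1.711],
    [0,0,-1.711],
    [0,0,-1.711],
    [0,0,-1.711],
    [0,0,-1.711],
    [0,0,-1.711],
    [0,0,-1.711],
    [0,0,-1.711],
    [0,0,-1.711],
    [0,0,-1.711]
  ],
  "gripper": [0,0,0,0,0,0,0,0,0,0,0,0,0,0,0,0,0,0,0,0]
}}

```text
clock: 17.28
eef_pos: [416.4, 299.9, 177.5]
eef_rot: [3.128, 0.286, -0.001]
contact_force: [0.1, -0.8, -0.5]
width: 85.4
finger_force: 0.0
```

Run:
```python
from h import *
c,d=snap("wrist","w5");d=d[:,:,::-1].copy()
hsv=cv2.cvtColor(d,cv2.COLOR_BGR2HSV)
m=cv2.inRange(hsv,(0,150,60),(6,255,255))|cv2.inRange(hsv,(174,150,60),(180,255,255))
N,Lb,S,C=cv2.connectedComponentsWithStats(m)
print("exp",proj(c,(418.6,300,90)))
for i in range(1,N):
    if S[i][4]>200:print(S[i],C[i].round(1),cv2.minAreaRect(np.argwhere(Lb==i)[:,::-1].astype(np.float32)))
u,v=proj(c,(418.6,300,80)).astype(int)
y0=max(0,min(v-80,224));cv2.imwrite("pics/m7.png",cv2.resize(d[y0:y0+160,u-80:u+80],(600,600),interpolation=cv2.INTER_CUBIC));print(y0,u-80)
go((419,300,180),down(np.radians(10.5)))
```

```text
exp [260.2573499  194.94494499]
[  14  125  142   82 1812] [ 83.  164.4] ((84.1878433227539, 164.9229736328125), (155.1827850341797, 12.165081024169922), 27.89727020263672)
[253 169  14  45 508] [259.5 190.8] ((259.73681640625, 190.9462127685547), (44.175655364990234, 12.683669090270996), 87.51044464111328)
111 180
shift [ 2.3  0.4 -2.3] turn [ 0.     0.    -0.001] at [416.6 300.  177.7]
```

View pics/m7.png

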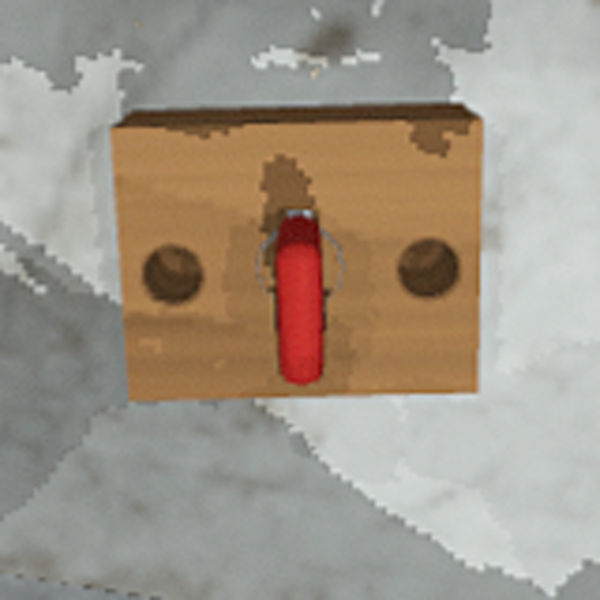

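The key head's top face is centred at w5 (260,194), yaw ≈ 11.7°, and the block agrees. Grasping.

Emit:
{"name": "jog_arm", "arguments": {
  "translation": [
    [2.3,0.4,35],
    [2.3,0.4,70],
    [2.3,0.4,100],
    [2.3,0.4,116],
    [2.3,0.4,123],
    [2.3,0.4,123],
    [2.3,0.4,123],
    [2.3,0.4,123],
    [2.3,0.4,123],
    [2.3,0.4,123],
    [2.3,0.4,123],
    [2.3,0.4,123],
    [2.3,0.4,123],
    [2.3,0.4,123]
  ],
  "turn": [
    [0,0,-0.021],
    [0,0,-0.021],
    [0,0,-0.021],
    [0,0,-0.021],
    [0,0,-0.021],
    [0,0,-0.021],
    [0,0,-0.021],
    [0,0,-0.021],
    [0,0,-0.021],
    [0,0,-0.021],
    [0,0,-0.021],
    [0,0,-0.021],
    [0,0,-0.021],
    [0,0,-0.021]
  ],
  "gripper": [0,0,0,0,0,0,1,1,1,1,1,1,1,1]
}}

```text
clock: 18.5
eef_pos: [419.0, 301.4, 55.3]
eef_rot: [-3.125, -0.321, -0.001]
contact_force: [-2.1, -0.7, 6.5]
width: 9.3
finger_force: 58.5
```

Run:
```python
from h import *
s=bot.state();print(s["contact_force"],s["ft_torque"],s["width"],s["finger_force"],tool()[0])
```

```text
[-2.13453296 -0.74970771  6.52778069] [-0.15435205  0.71415812 -0.05610247] 9.284445492958458 58.46576929092407 [419.04916064 301.42889097  55.33462525]
```

Emit:
{"name": "jog_arm", "arguments": {
  "translation": [
    [0,0,-15],
    [0,0,-35],
    [0,0,-60],
    [0,0,-95],
    [20,60,-130],
    [120,302,-165],
    [120,302,-165],
    [120,302,-165],
    [120,302,-165],
    [120,302,-165],
    [120,302,-165],
    [120,302,-165],
    [120,302,-165],
    [120,302,-165],
    [120,302,-165],
    [120,302,-165],
    [120,302,-165]
  ],
  "turn": [
    [0,0,0],
    [0,0,0],
    [0,0,0],
    [0,0,0],
    [0,0,0.1],
    [0,0,0.354],
    [0,0,0.354],
    [0,0,0.354],
    [0,0,0.354],
    [0,0,0.354],
    [0,0,0.354],
    [0,0,0.354],
    [0,0,0.354],
    [0,0,0.354],
    [0,0,0.354],
    [0,0,0.354],
    [0,0,0.354]
  ],
  "gripper": [1,1,1,1,1,1,1,1,1,1,1,1,1,1,1,1,1]
}}

```text
clock: 19.92
eef_pos: [597.1, 30.8, 219.7]
eef_rot: [-3.133, 0.233, 0.001]
contact_force: [-0.6, -0.7, 0.5]
width: 9.1
finger_force: 58.6
```

Run:
```python
from h import *
s=bot.state();print(s["contact_force"],s["width"],s["eef_pos"],s["eef_rot"])
c,d=snap("wrist","w6");np.save("w6.npy",c);d=d[:,:,::-1].copy()
u,v=proj(c,(657,20.9,114));print("kh exp",u,v);u,v=int(u),int(v)
y0=max(v-70,0)
cv2.imwrite("pics/m8.png",np.hstack([cv2.resize(d[y0:y0+150,u-50:u+50],(400,600),interpolation=cv2.INTER_CUBIC),cv2.resize(d,(400,300))[[*range(300)]+[0]*300]]));print(u-50,y0)
hsv=cv2.cvtColor(d,cv2.COLOR_BGR2HSV);m=cv2.inRange(hsv,(12,110,90),(30,255,255));m[:, :u-60]=0;m[:,u+60:]=0
N,Lb,S,C=cv2.connectedComponentsWithStats(m)
for i in range(1,N):
    if S[i][4]>100:
        r=cv2.minAreaRect(np.argwhere(Lb==i)[:,::-1].astype(np.float32));print(S[i],r,plane(c,*r[0],114).round(1))
```

```text
[-0.59410612 -0.66339358  0.5219643 ] 9.139293419038928 [597.07498719  30.82887066 219.67603955] [-3.13292837e+00  2.32657621e-01  5.38185050e-04]
kh exp 260.90545398304556 117.19422293319884
210 47
[237  88  48  24 505] ((260.5, 99.49999237060547), (46.99999237060547, 22.999996185302734), 0.0) [670.3  19.3 114. ]
[241  97  40  41 890] ((260.2647399902344, 116.94117736816406), (38.80569839477539, 39.53330612182617), 14.03624439239502) [657.3  21.4 114. ]
[238 124  21  22 211] ((248.0, 134.5), (20.0, 21.0), 0.0) [645.2  33.1 114. ]
[262 124  22  22 209] ((272.5, 134.5), (21.0, 21.0), 90.0) [642.3  13.7 114. ]
```

View pics/m8.png

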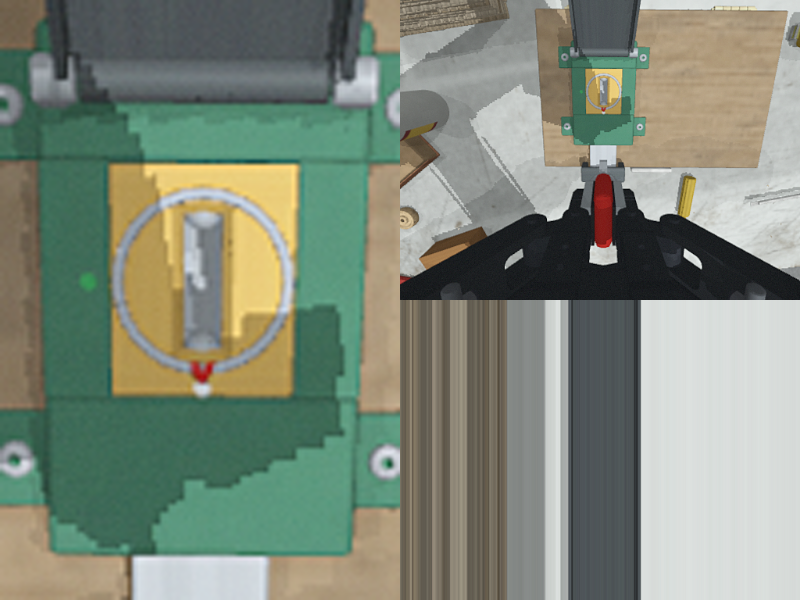

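The wrist view shows the slot and ring centred at crop (203,281) → raw (260.7,117.2), aligned with the tool. Checking the key's seat in the fingers numerically.

Run:
```python
from h import *
c=np.load("w6.npy",allow_pickle=True).item();d=cv2.imread("pics/w6.png");p,Q=tool()
hsv=cv2.cvtColor(d,cv2.COLOR_BGR2HSV)
m=cv2.inRange(hsv,(0,140,60),(6,255,255))|cv2.inRange(hsv,(174,140,60),(180,255,255));m[:190]=0;m[:,:200]=0;m[:,320:]=0
yx=np.argwhere(m);print("red rows",yx[:,0].min(),yx[:,0].max(),"cols",yx[:,1].min(),yx[:,1].max(),"mean",yx.mean(0))
for zc in(-14.7,-16.7,-18.7):
    pr=np.array([proj(c,p+Q@np.array([a,b,zc+e])) for a in(-16,16) for b in(-5,5) for e in(-18,18)])
    print(zc,"pred rows",pr[:,1].min().round(1),pr[:,1].max().round(1),"cols",pr[:,0].min().round(1),pr[:,0].max().round(1))
print("kh",plane(c,260.6,117.1,114));kh=np.array([657.2,21.2,0])
go((657.2,21.2,165),down(np.radians(-8.5)))
```

```text
red rows 222 316 cols 248 272 mean [269.42594385 259.95401742]
-14.7 pred rows 214.7 314.9 cols 246.7 272.0
-16.7 pred rows 216.0 318.1 cols 246.5 272.2
-18.7 pred rows 217.4 321.3 cols 246.2 272.4
kh [657.1068291   21.12788916 114.        ]
shift [60.8  0.7 54.8] turn [-0.  0.  0.] at [597.2  30.9 219.8]
```

Emit:
{"name": "jog_arm", "arguments": {
  "translation": [
    [30,0.5,10],
    [61,0.7,30],
    [61.3,0.7,55],
    [61.3,0.7,55],
    [61.3,0.7,62],
    [61.3,0.7,65],
    [61.3,0.7,68],
    [61.3,0.7,70],
    [61.3,0.7,70]
  ],
  "turn": [
    [0,0,0],
    [0,0,0],
    [0,0,0],
    [0,0,0],
    [0,0,0],
    [0,0,0],
    [0,0,0],
    [0,0,0],
    [0,0,0]
  ],
  "gripper": [1,1,1,1,1,1,1,1,1]
}}

```text
clock: 20.72
eef_pos: [658.1, 20.3, 150.7]
eef_rot: [-3.132, 0.234, -0.002]
contact_force: [0.4, 0.2, -0.4]
width: 9.5
finger_force: 58.6
```

Tip is ~2.5 mm in without force. Pushing on.

Emit:
{"name": "jog_arm", "arguments": {
  "translation": [
    [0,0,2],
    [0,0,4],
    [0,0,6],
    [0,0,8],
    [0,0,8]
  ],
  "turn": [
    [0,0,0],
    [0,0,0],
    [0,0,0],
    [0,0,0],
    [0,0,0]
  ],
  "gripper": [1,1,1,1,1]
}}

```text
clock: 21.13
eef_pos: [658.6, 20.2, 142.9]
eef_rot: [-3.132, 0.235, -0.003]
contact_force: [-0.5, 0.7, 2.4]
width: 9.0
finger_force: 59.1
```

Emit:
{"name": "jog_arm", "arguments": {
  "translation": [
    [0,0,2],
    [0,0,4],
    [0,0,6],
    [0,0,8],
    [0,0,10],
    [0,0,10]
  ],
  "turn": [
    [0,0,0],
    [0,0,0],
    [0,0,0],
    [0,0,0],
    [0,0,0],
    [0,0,0]
  ],
  "gripper": [1,1,1,1,1,1]
}}

```text
clock: 21.63
eef_pos: [658.1, 20.2, 131.1]
eef_rot: [-3.133, 0.235, 0.001]
contact_force: [0.3, 1.5, -1.3]
width: 9.2
finger_force: 58.4
```

Run:
```python
from h import *
s=bot.state();print(s["contact_force"],s["ft_torque"],s["width"],tool()[0])
```

```text
[ 0.33686252  1.544128   -1.25970087] [ 0.70172009 -0.26458583 -0.0184421 ] 9.243744508563058 [658.06852505  20.17315731 131.13454095]
```

Emit:
{"name": "jog_arm", "arguments": {
  "translation": [
    [0,0,2],
    [0,0,4],
    [0,0,5],
    [0,0,5]
  ],
  "turn": [
    [0,0,0],
    [0,0,0],
    [0,0,0],
    [0,0,0]
  ],
  "gripper": [1,1,1,1]
}}

```text
clock: 21.97
eef_pos: [658.3, 20.1, 127.4]
eef_rot: [-3.133, 0.235, -0.001]
contact_force: [-1.7, 2.1, 4.7]
width: 9.4
finger_force: 59.6
```

Emit:
{"name": "jog_arm", "arguments": {
  "translation": [
    [0,0,1],
    [0,0,1],
    [0,0,1]
  ],
  "turn": [
    [0,0,0],
    [0,0,0],
    [0,0,0]
  ],
  "gripper": [1,1,1]
}}

```text
clock: 22.22
eef_pos: [658.4, 20.1, 127.4]
eef_rot: [-3.133, 0.234, -0.002]
contact_force: [-3.8, 2.6, 10.3]
width: 9.0
finger_force: 60.5
```

Collar is seated (hard stop). Turning clockwise, half first.

Emit:
{"name": "jog_arm", "arguments": {
  "translation": [
    [0,0,0],
    [0,0,0],
    [0,0,0],
    [0,0,0],
    [0,0,0],
    [0,0,0],
    [0,0,0],
    [0,0,0],
    [0,0,0]
  ],
  "turn": [
    [0,0,0.1],
    [0,0,0.2],
    [0,0,0.3],
    [0,0,0.4],
    [0,0,0.5],
    [0,0,0.6],
    [0,0,0.7],
    [0,0,0.8],
    [0,0,0.8]
  ],
  "gripper": [1,1,1,1,1,1,1,1,1]
}}

```text
clock: 22.97
eef_pos: [658.9, 20.1, 127.4]
eef_rot: [-2.789, 1.444, -0.003]
contact_force: [-2.0, 2.6, 8.8]
width: 9.2
finger_force: 60.1
```

Run:
```python
from h import *
s=bot.state();print(s["contact_force"],s["ft_torque"],s["width"],tool()[0])
```

```text
[-2.01171205  2.5783537   8.83622093] [0.97071213 0.84415885 0.08879893] 9.249547496703888 [658.85927294  20.07805689 127.37107334]
```

Emit:
{"name": "jog_arm", "arguments": {
  "translation": [
    [0,0,0],
    [0,0,0],
    [0,0,0],
    [0,0,0],
    [0,0,0],
    [0,0,0],
    [0,0,0],
    [0,0,0],
    [0,0,0],
    [0,0,0],
    [0,0,0]
  ],
  "turn": [
    [0,0,0.1],
    [0,0,0.2],
    [0,0,0.3],
    [0,0,0.4],
    [0,0,0.5],
    [0,0,0.6],
    [0,0,0.7],
    [0,0,0.8],
    [0,0,0.85],
    [0,0,0.85],
    [0,0,0.85]
  ],
  "gripper": [1,1,1,1,1,1,1,1,1,1,1]
}}

```text
clock: 23.88
eef_pos: [658.0, 19.8, 127.4]
eef_rot: [1.953, -2.46, 0.001]
contact_force: [-4.9, 2.2, 12.5]
width: 8.9
finger_force: 60.4
```

Run:
```python
from h import *
s=bot.state();print(s["contact_force"],s["ft_torque"],s["width"],tool()[0],np.degrees(np.arctan2(tool()[1][1,0],tool()[1][0,0])))
# red pointer of the ring, seen by top camera; rest was at the lock's front (-x)
ct,t=snap("top","t9");cs,q=snap("side","s9");hsv=cv2.cvtColor(q[:,:,::-1].copy(),cv2.COLOR_BGR2HSV)
m=cv2.inRange(hsv,(0,140,60),(8,255,255))|cv2.inRange(hsv,(172,140,60),(180,255,255))
yx=np.argwhere(m[195:240,205:285])+[195,205];print(yx.tolist())
x=np.array([np.cos(-.15),np.sin(-.15),0]);y=np.array([-x[1],x[0],0]);k=np.array([657.2,21.2,114])
for a in(0,.8,1.57):print(a,"pointer side px",proj(cs,k+23*(-np.cos(a)*x+np.sin(a)*y)))
print("head px",proj(cs,k+[0,0,30]))
```

```text
[-4.89843489  2.2102831  12.46975048] [0.81944195 2.01179439 0.03494034] 8.877802502805055 [657.95742154  19.79267009 127.35520568] -103.10131433983257
[[206, 228], [206, 229], [207, 227], [207, 228], [207, 229], [208, 227], [208, 228], [209, 227], [209, 228], [210, 227], [210, 228], [211, 227], [211, 228], [212, 227], [212, 228], [213, 227], [213, 228], [214, 227], [214, 228], [215, 227], [215, 228], [216, 227]]
0 pointer side px [235.34353694 216.74655494]
0.8 pointer side px [232.59298826 219.59778194]
1.57 pointer side px [227.85813158 220.41434662]
head px [228.62202712 209.8906437 ]
```

Run:
```python
from h import *
for f in("s4","s9"):
    q=cv2.imread(f"pics/{f}.png").astype(int)[212:226,220:242]
    print(f);print(q[:,:,2]-q[:,:,1])
```

```text
s4
[[ -8 -20 -32 -33 -29 -26 -26 -29 -27 -28 -25 -21 -17 -14 -14 -14 -10  -2
    1   3   4   7]
 [-13 -27 -39 -29 -13  -1  -4  -8 -15 -17 -20 -21 -21 -19 -21 -25 -28 -26
  -25 -25 -23 -19]
 [-16 -32 -32 -12  13  21  21  19  17  13  13   9   5   7   6   0 -16 -32
  -41 -41 -39 -40]
 [-22 -35 -28   2  21  28  30  32  32  33  34  30  26  23  23  20  -1 -30
  -43 -45 -44 -43]
 [-27 -37 -23   6  19  23  25  32  34  35  36  34  31  29  31  25   0 -32
  -45 -43 -43 -44]
 [-31 -36 -14  14  22  21  24  28  30  31  31  28  29  35  37  22  -7 -37
  -45 -43 -43 -41]
 [-34 -33  -6  22  29  26  29  34  35  34  29  25  22  29  31  14 -19 -41
  -44 -42 -43 -42]
 [-38 -31  -3  22  28  26  25  28  32  32  30  25  26  27  26   4 -27 -43
  -44 -42 -40 -42]
 [-39 -38 -17   2   6   7   6  11  14  12  14  19  24  26  18  -9 -34 -43
  -45 -42 -41 -37]
 [-39 -43 -35 -29 -25 -25 -24 -22 -21 -18 -14  -7  -1   0  -6 -26 -41 -44
  -43 -42 -42 -42]
 [-36 -40 -39 -42 -42 -39 -40 -39 -41 -40 -37 -34 -30 -29 -32 -41 -43 -45
  -45 -43 -45 -44]
 [-28 -33 -34 -34 -33 -35 -32 -33 -35 -35 -34 -38 -40 -38 -40 -40 -42 -40

[... 811 characters left out ...]
7  11  12  13  13   4 -20 -35
  -42 -41 -42 -43]
 [-21 -19  -3  11  14  13  12  14  18  19  14  14  16  16  13   1 -20 -32
  -33 -36 -40 -42]
 [-24 -21 -10   0   0   2   3   9  18  20  12  14  13  14  10  -5 -22 -28
  -31 -32 -37 -39]
 [-23 -26 -22 -17 -16 -14 -12 -10  -1   1  -3  -3  -1  -1  -6 -15 -24 -26
  -26 -33 -39 -42]
 [-26 -31 -28 -25 -25 -23 -26 -21 -20 -20 -22 -21 -24 -20 -21 -25 -26 -26
  -33 -37 -41 -41]
 [-27 -26 -27 -27 -24 -25 -25 -25 -27 -28 -28 -30 -30 -30 -23 -26 -25 -27
  -31 -37 -39 -42]
 [-26 -25 -24 -27 -24 -23 -25 -25 -26 -25 -27 -27 -29 -27 -25 -24 -24 -26
  -29 -31 -34 -37]
 [-27 -26 -24 -27 -25 -26 -25 -24 -24 -27 -25 -26 -25 -26 -23 -21 -25 -24
  -24 -26 -29 -27]]
```

Emit:
{"name": "jog_arm", "arguments": {
  "translation": [
    [0,0,0],
    [0,0,0],
    [0,0,0]
  ],
  "turn": [
    [0,0,0.03],
    [0,0,0.04],
    [0,0,0.04]
  ],
  "gripper": [1,1,1]
}}

```text
clock: 24.23
eef_pos: [657.9, 19.8, 127.4]
eef_rot: [1.904, -2.499, 0.001]
contact_force: [-4.9, 1.3, 12.1]
width: 9.2
finger_force: 60.4
```

Run:
```python
from h import *
s=bot.state();print(s["contact_force"],s["ft_torque"],s["width"],tool()[0],np.degrees(np.arctan2(tool()[1][1,0],tool()[1][0,0])))
```

```text
[-4.92988463  1.27340058 12.05986315] [0.80333913 2.07762824 0.21578333] 9.235981853373417 [657.94292924  19.79169785 127.3797736 ] -105.40924021253332
```

The pointer bump moved from the lock's front to its left side, matching a quarter turn. The tool has turned 1.69 rad and the key is held with the collar seated. Handing in.

```bash
python3 -c "
from bench import bot
print(bot.close_job())"
```

```text
the job is handed in; nothing more can be done
None
```

The job is handed in: the flap is folded back about 130°, the screwdriver lies flat within about 5 mm of where it was, and the key is fully home, turned a quarter turn clockwise and still gripped. I viewed 11 pictures, one over the limit of 10.

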